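# Load the cup dispensers at the coffee corner

### The job

Load the three cup dispensers: stand each stack of upside-down cups in the dispenser of its own size (small, medium, large), still mouth down, upright, and resting on the spring platform so that the platform sinks under it. Lower the stacks in rather than dropping them, do not tip any over, and leave the coffee jar and the sugar bowl where they are.

Things in the scene. Friction and masses are not known exactly. Their poses are not given: they have to be found in the camera images.
- small_cups: The small cup stack: 6 nested white plastic cups with a blue band, upside down, one rigid loose piece of about 120 g. Height 102 mm; 60 mm across at the rims at the bottom (rims 8 mm apart, the straight rim section is 40 mm high), above that tapering evenly to 42 mm at the flat top. Origin: centre of the underside; z up. Best gripped 15 to 30 mm below the top.
- medium_cups: The medium cup stack: 5 nested white plastic cups with a blue band, upside down, one rigid loose piece of about 180 g. Height 128 mm; 76 mm across at the rims at the bottom (rims 9 mm apart, the straight rim section is 36 mm high), above that tapering evenly to 50 mm at the flat top. Origin: centre of the underside; z up. Best gripped 15 to 30 mm below the top.
- large_cups: The large cup stack: 4 nested white plastic cups with a blue band, upside down, one rigid loose piece of about 250 g. Height 140 mm; 92 mm across at the rims at the bottom (rims 10 mm apart, the straight rim section is 30 mm high), above that tapering evenly to 56 mm at the flat top. Origin: centre of the underside; z up. Best gripped 15 to 30 mm below the top.
- small_dispenser: The small cup dispenser, fixed: an upright steel tube, outer diameter 86 mm, bore 74 mm, 60 mm high. Inside, a white spring platform fills the bore; empty, its top is 50 mm above the counter. The matching stack's weight sinks it 13 to 23 mm (stop at 30 mm; 1 to 4 N). Origin: on the tube's axis at counter level; z up. The small stack enters with 7 mm to spare all round.
- medium_dispenser: The medium cup dispenser, fixed: an upright steel tube, outer diameter 102 mm, bore 90 mm, 60 mm high. Inside, a white spring platform fills the bore; empty, its top is 50 mm above the counter. The matching stack's weight sinks it 13 to 23 mm (stop at 30 mm; 1 to 4 N). Origin: on the tube's axis at counter level; z up. The medium stack enters with 7 mm to spare all round.
- large_dispenser: The large cup dispenser, fixed: an upright steel tube, outer diameter 118 mm, bore 106 mm, 60 mm high. Inside, a white spring platform fills the bore; empty, its top is 50 mm above the counter. The matching stack's weight sinks it 13 to 23 mm (stop at 30 mm; 1 to 4 N). Origin: on the tube's axis at counter level; z up. The large stack enters with 7 mm to spare all round.
- coffee_jar: Bystander: brown coffee jar with brass lid, diameter 80 mm, 130 mm high, loose, left of the work. Origin: centre of its underside. To be left alone.
- sugar_bowl: Bystander: white sugar bowl, diameter 110 mm, 60 mm high, loose, right of the work. Origin: centre of its underside. To be left alone.
Mind the look-alikes: they are no part of the job. What is shaped like the medium_cups but green is not meant.

How it is judged:
At the end, for the whole second after the job is handed in: Each cup stack stands in the dispenser of its own size: its axis within 10 mm of the tube's axis, upright within 7 degrees, its underside 12 to 44 mm above the counter (platform sunk at least 6 mm by the weight), released and at rest (horizontal distance between small_cups and small_dispenser below 0.01 m and z of small_cups in the frame of small_dispenser between 0.012 and 0.044 m and angle between each of small_cups, medium_cups, large_cups's own z axis and vertical below 0.12 rad and linear speed of each of small_cups, medium_cups, large_cups below 0.02 m/s and horizontal distance between medium_cups and medium_dispenser below 0.01 m and z of medium_cups in the frame of medium_dispenser between 0.012 and 0.044 m and horizontal distance between large_cups and large_dispenser below 0.01 m and z of large_cups in the frame of large_dispenser between 0.012 and 0.044 m); the robot touches nothing.
It fails at once if a stack is tipped over (leans more than 40 degrees) (angle between any of small_cups, medium_cups, large_cups's own z axis and vertical above 0.7 rad).
It fails at once if a stack is dropped (falls, not held, faster than 0.9 m/s) ((linear speed of small_cups above 0.9 m/s and contact force between small_cups and the fingers below 0.1 N) or (linear speed of medium_cups above 0.9 m/s and contact force between medium_cups and the fingers below 0.1 N) or (linear speed of large_cups above 0.9 m/s and contact force between large_cups and the fingers below 0.1 N)).
It fails at once if the coffee jar or sugar bowl is moved more than 20 mm (distance of any of coffee_jar, sugar_bowl from where it was at the start of the episode above 0.02 m).
It also fails if it takes over 96 s, if anything falls off the work surface, if the arm or the gripper's body presses on something with over 40 N, if the wrist force passes 120 N, or if a joint passes its speed limit or range.

### The arm

A 6-joint arm with a two-finger parallel gripper is mounted at the origin on the work surface. World frame = base frame: x ahead of the robot, y to its left, z up, the work surface at z = 0. Lengths are in m, angles in rad, forces in N, time in s.
With the tool pointing down it reaches from about 0.3 to 0.75 m from the base axis. Payload 8.5 kg.
Tool frame: the origin (TCP) lies at the very end of the fingers, on their centre line; the grasp point (between the pads) lies 19 mm behind it; z points along the fingers, y is the line along which they close (so a half turn about z gives the same grasp; the last joint's range is limited). The gripper opens to 88 mm and grips with 3 to 60 N. Pads are 18 mm wide; open, the fingers measure 123 mm over their backs; the gripper's body (75 mm by 187 mm) begins 45 mm behind the grasp point.
Start: joints at [-1.558, 0.381, 1.297, -0, 1.464, -0.215], TCP at [0.124, -0.536, 0.239] pointing down, gripper open.
Joint ranges: [-3.11, 3.11], [-0.89, 2.33], [0.22, 2.48], [-1.42, 4.56], [0.17, 2.85], [-2.88, 2.88]. Speed limits (rad/s): [2.39, 2.39, 3.14, 3.14, 3.14, 3.14].

### API

Orientations are given as a unit quaternion [w, x, y, z].
In Python, from workcell import bot, vision gives the robot as it stands.
- The arm moves only by the tool carry_out, never from a script. Its argument "moves" is a list that holds one entry, the list of rows, each a list of 5 numbers: the closure, from 0 (fully open) to 1 (shut), then the shift along the tool's x, y, z in mm, then the turn about the tool's z in rad. In form: [[[grip, tx, ty, tz, twist], ...]]. A call has 1 to 20 rows; each row is the pose to reach, as a shift and turn from the pose commanded when the call began, along the tool's axes at that moment; what a row does not reach only later rows make up. A row lasts 1/8 s, in which the tool goes at most 62.5 mm and 10.7 degrees, less where a joint would pass 70% of its speed; a pose out of reach is approached as far as the arm can. A call with a gripper value outside its range is refused whole. The fingers move at their own pace and stop on an object; "squeeze" is the grip in N (left out, the last holds). Time passes only in rows, so rows that repeat a pose let the fingers close. It gives the time, the measured TCP pose, the force, the opening and the grip force at its end, in the units of the state.
- bot.observe(): the state, without advancing time (a new reading comes with each control period).
- vision.capture(name): name is "scene" or "top"; returns a dict with "color" (400x640x3 uint8, red, green, blue), "fov_y" (degrees; the focal length in pixels is half the picture's height over the tangent of half this angle, whatever the lens; pixels are square), "cx", "cy" (the principal point, pixels), "R" (3x3) and "t" (3): a world point X has camera coordinates R X + t. Camera axes: x right, y down, z forward; pixel columns grow to the right and rows downward; lengths in m; the calibration is good to about 2 mm. A picture is of the moment at which its call begins. There is no depth.
- bot.job_done(): hands the job in; it is judged then, once.
Trained networks look in the newest picture that a camera, given by its name, has taken for a name from the list of things; names that differ only in an ending like _2 or _b are one class to them, and where a whole thing is asked for, a point or a joint stands for the part that bears it (a point fixed in the world has none). Each returns a list of dicts, best first, with "conf" (0 to 1); they miss things now and then, are a little off and sometimes report something else, mostly with a low value. They report only what shows in the picture. A call takes as long as a camera call. They do not tell look-alikes from the thing itself.
- vision.search_frame(thing, camera): "bbox" ([left, top, right, bottom] in pixels, round what is visible of it).
- vision.mark_of(thing, camera): "position" ([column, row] in pixels: a listed point, or the origin of a listed thing).
The state is a dict: "time_s": time; "qpos": joint angles; "qd": joint speeds; "joint_efforts": joint torques, N m; "tool_pos": TCP position; "ee_rot": TCP orientation; "contact_force": force on the tool from outside, world axes, zero at the start; "torque": the same for the moment, N m; "width": opening from 0.0 (shut) to 1.0 (fully open); "finger_force": force on a finger pad.
Only numpy, scipy, OpenCV 4.12 (cv2) and the standard library are available. Lean on these libraries where they do the work, as an engineer would, in place of code of your own. Each camera call takes 0.05 s, during which the arm holds its last target. There are 200 camera calls.

## Working session

There is one attempt and no reset: what is moved stays moved. The work goes in short steps, Python scripts to look and compute and a tool call to move; the robot and the scene stay as the last step left them, time stands still between calls to the robot, and variables do not carry over. Pictures are saved under pics/ and viewed, at most 14 in all, crops included, and the job is handed in when it is done.

Besides the shell and the picture viewer there is one more tool, called as name(argument=value, ...), one argument or row to a line, values as JSON. carry_out: Moves the arm, as the interface text tells. Its arguments: {"type":"object","properties":{"moves":{"type":"array"},"squeeze":{"type":"number"}},"required":["moves"]}

```bash
mkdir -p pics
cat > h.py <<'E'
import numpy as np, cv2
from workcell import bot, vision
def f(c): return c["color"].shape[0]/2/np.tan(np.radians(c["fov_y"])/2)
def back(c,uv,z):
    d=np.array([(uv[0]-c["cx"])/f(c),(uv[1]-c["cy"])/f(c),1.]); R=np.array(c["R"]);t=np.array(c["t"])
    o=-R.T@t; d=R.T@d; return o+d*(z-o[2])/d[2]
def proj(c,X):
    p=np.array(c["R"])@np.array(X)+np.array(c["t"]); return p[:2]/p[2]*f(c)+[c["cx"],c["cy"]]
E
python3 - <<'E'
from h import *
np.set_printoptions(precision=3,suppress=True)
T="small_cups medium_cups large_cups small_dispenser medium_dispenser large_dispenser coffee_jar sugar_bowl".split()
for n in("top","scene"):
    c=vision.capture(n); cv2.imwrite(f"pics/{n}0.png",c["color"][:,:,::-1])
    print(n,c["fov_y"],c["cx"],c["cy"],-np.array(c["R"]).T@np.array(c["t"]))
    for k in T:
        for m in vision.mark_of(k,n)[:3]: print(k,"mark",np.round(m["position"]),round(m["conf"],2),back(c,m["position"],0)[:2])
        for m in vision.search_frame(k,n)[:3]: print(k,"box",np.round(m["bbox"]),round(m["conf"],2))
print(bot.observe())
E
```

```text
top 49.48015009821417 322.44554988136974 202.29900604922338 [ 0.202 -0.016  1.426]
small_cups mark [244. 164.] 0.67 [0.616 0.26 ]
small_cups box [232. 150. 251. 171.] 0.62
medium_cups mark [201. 225.] 0.96 [0.41  0.394]
medium_cups mark [239. 210.] 0.95 [0.46  0.269]
medium_cups mark [278. 193.] 0.92 [0.515 0.14 ]
medium_cups box [185. 209. 214. 234.] 0.95
medium_cups box [224. 197. 252. 220.] 0.9
medium_cups box [222. 237. 246. 260.] 0.87
large_cups mark [390. 166.] 0.67 [ 0.606 -0.239]
large_cups box [379. 144. 412. 175.] 0.94
large_cups box [224. 194. 252. 223.] 0.18
small_dispenser mark [393. 207.] 0.66 [ 0.466 -0.245]
small_dispenser mark [328. 156.] 0.42 [ 0.644 -0.028]
small_dispenser mark [245. 165.] 0.24 [0.615 0.255]
small_dispenser box [384. 192. 408. 218.] 0.83
medium_dispenser mark [330. 156.] 0.79 [ 0.644 -0.036]
medium_dispenser mark [239. 207.] 0.49 [0.469 0.271]
medium_dispenser box [312. 136. 345. 172.] 0.78
large_dispenser mark [328. 208.] 0.66 [ 0.463 -0.026]
large_dispenser box [309. 188. 346. 228.] 0.96
coffee_jar mark [178. 175.] 0.79 [0.581 0.482]
coffee_jar b
[... 1005 characters left out ...]
58 -0.026]
large_dispenser box [297. 176. 330. 201.] 0.57
coffee_jar mark [450. 244.] 0.88 [0.548 0.502]
coffee_jar box [436. 209. 467. 256.] 0.56
sugar_bowl mark [193. 175.] 0.93 [ 0.517 -0.517]
sugar_bowl box [179. 153. 203. 180.] 0.87
{'time_s': 1.7, 'qpos': array([-1.558,  0.381,  1.297, -0.   ,  1.464, -0.215]), 'qd': array([-0.   , -0.   ,  0.   , -0.001,  0.001,  0.   ]), 'joint_efforts': array([  0.001, -43.779, -22.473,   0.071,   0.031,  -0.   ]), 'tool_pos': array([ 0.124, -0.536,  0.239]), 'ee_rot': array([-0.   ,  0.994,  0.114, -0.   ]), 'contact_force': array([-0.486, -0.098,  0.422]), 'torque': array([-0.038,  0.044,  0.008]), 'finger_force': 0.0, 'width': 0.9959750506623777}
```

View pics/top0.png

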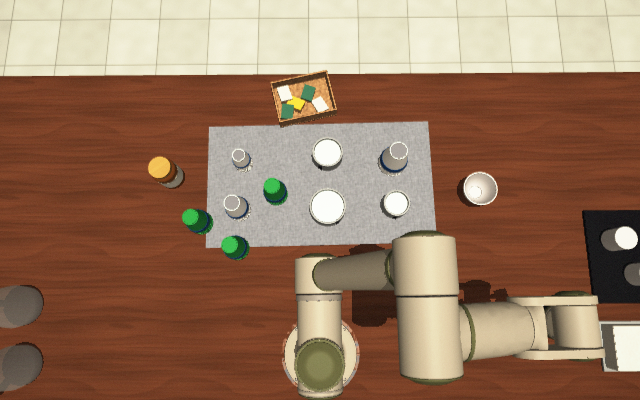

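View pics/scene0.png

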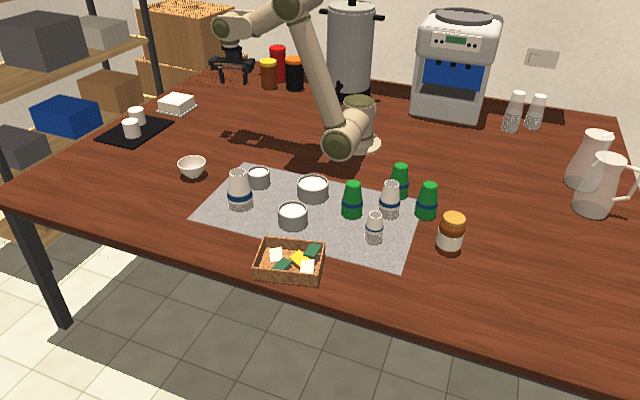

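The top view shows the white small stack at (241,158), medium at (235,206) and large at (397,152). The dispensers are small (396,204), medium (327,153) and large (327,206). The green look-alikes are at (275,190), (197,221) and (235,246). Next I refine these on enlarged crops.

Run:
```python
from h import *
np.set_printoptions(precision=3,suppress=True)
c=vision.capture("top"); im=c["color"]
def ring(img,x,y,z,r,col,s,o):
    P=[(proj(c,[x+r*np.cos(a),y+r*np.sin(a),z])-o+.5)*s for a in np.linspace(0,6.3,40)]
    cv2.polylines(img,[np.int32(P)],True,col,1)
G={"small_cups":(.618,.257,[(.102,.021),(0,.030)]),"medium_cups":(.457,.272,[(.128,.025),(0,.038)]),"large_cups":(.615,-.239,[(.14,.028),(0,.046)]),
"sd":(.471,-.246,[(.06,.043),(.05,.037)]),"md":(.634,-.03,[(.06,.051),(.05,.045)]),"ld":(.461,-.026,[(.06,.059),(.05,.053)])}
tiles=[]
for k,(x,y,rs) in G.items():
    p=np.int32(proj(c,[x,y,rs[0][0]])); o=p-22
    t=cv2.resize(im[o[1]:o[1]+44,o[0]:o[0]+44,::-1],None,fx=6,fy=6,interpolation=cv2.INTER_CUBIC).copy()
    for (z,r),col in zip(rs,((0,0,255),(0,255,255))): ring(t,x,y,z,r,col,6,o)
    cv2.putText(t,k+str(o),(2,12),0,.4,(0,255,0),1); tiles.append(t)
    g=cv2.cvtColor(im,cv2.COLOR_RGB2GRAY)
    if k[1]=="d":
        w=im[o[1]:o[1]+44,o[0]:o[0]+44].min(2)>200
        n,l,s,ce=cv2.connectedComponentsWithStats(w.astype(np.uint8)); i=1+s[1:,4].argmax()
        b=s[i]; print(k,b,ce[i]+o,back(c,ce[i]+o,.05), "expected px diam",2*rs[1][1]*f(c)/1.376)
cv2.imwrite("pics/z.png",np.vstack([np.hstack(tiles[:3]),np.hstack(tiles[3:])]))
```

```text
sd [ 10  13  23  23 393] [395.499 203.176] [ 0.469 -0.245  0.05 ] expected px diam 23.341797890773382
md [  8   9  27  25 527] [326.911 152.068] [ 0.642 -0.024  0.05 ] expected px diam 28.388673110400052
ld [  7   8  33  31 796] [327.264 206.03 ] [ 0.461 -0.024  0.05 ] expected px diam 33.435548330026734
```

View pics/z.png

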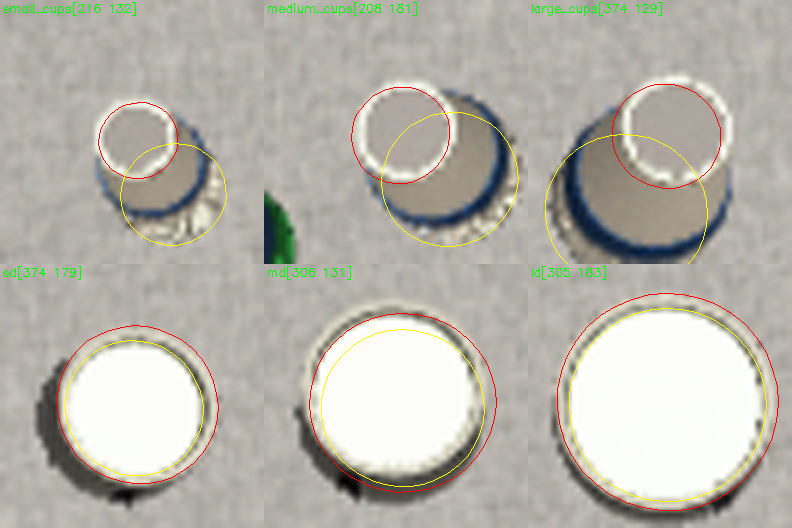

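Overlays match the stated sizes. The large stack is at (.617,-.243), medium (.458,.270) and small (.618,.257). The dispensers are large (.461,-.024), medium (.640,-.024) and small (.470,-.245). I start with the large stack, turning the tool to yaw 0 on the way.

carry_out(
  moves=[
    [[0,547,-173,35,0.229],[0,547,-173,35,0.229],[0,547,-173,35,0.229],[0,547,-173,35,0.229],[0,547,-173,35,0.229],[0,547,-173,35,0.229],[0,547,-173,35,0.229],[0,547,-173,35,0.229],[0,547,-173,35,0.229],[0,547,-173,35,0.229],[0,547,-173,35,0.229],[0,547,-173,35,0.229],[0,547,-173,35,0.229],[0,547,-173,35,0.229],[0,547,-173,35,0.229],[0,547,-173,35,0.229]],
  ],
  squeeze=15,
)

```text
time_s: 3.75
tool_pos: [0.6179, -0.2438, 0.2038]
ee_rot: [0.0, 1.0, -0.001, 0.0]
contact_force: [-0.6, -0.1, 0.6]
width: 0.997
finger_force: 0.0
```

Run:
```python
from h import *
a=vision.capture("scene")["color"][110:230,170:300,::-1]; b=vision.capture("top")["color"][100:220,340:470,::-1]
cv2.imwrite("pics/a1.png",np.hstack([cv2.resize(i,None,fx=3,fy=3,interpolation=cv2.INTER_CUBIC) for i in (a,b)]))
```

```text
(no output)
```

View pics/a1.png

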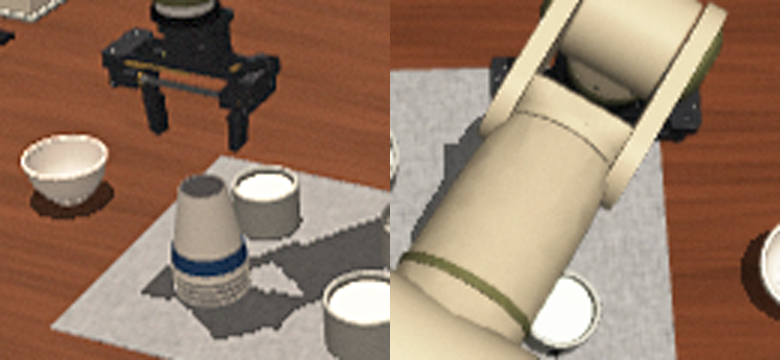

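The scene crop shows the open fingers lined up over the large stack, whose top is at crop (200,187). I descend and grip.

carry_out(
  moves=[
    [[0,0,0,40,0],[0,0,0,70,0],[0,0,0,90,0],[0,0,0,105,0],[0,0,0,105,0],[0.3,0,0,105,0],[0.4,0,0,105,0],[0.6,0,0,105,0],[0.6,0,0,105,0],[0.6,0,0,105,0],[0.6,0,0,105,0]],
  ],
  squeeze=20,
)

```text
time_s: 5.22
tool_pos: [0.6185, -0.2443, 0.0997]
ee_rot: [0.001, 1.0, -0.001, 0.001]
contact_force: [1.3, -3.1, 5.6]
width: 0.774
finger_force: 20.2
```

carry_out(
  moves=[
    [[0.6,0,0,-10,0],[0.6,0,0,-30,0],[0.6,0,0,-60,0],[0.6,0,0,-90,0],[0.6,0,0,-110,0],[0.6,0,0,-110,0],[0.6,0,0,-110,0]],
  ],
  squeeze=25,
)

```text
time_s: 6.1
tool_pos: [0.6175, -0.2433, 0.2073]
ee_rot: [-0.001, 1.0, -0.001, -0.001]
contact_force: [-0.0, -0.2, -1.3]
width: 0.766
finger_force: 24.5
```

Run:
```python
from h import *
a=vision.capture("scene")["color"][90:230,170:310,::-1]
cv2.imwrite("pics/a2.png",cv2.resize(a,None,fx=4,fy=4,interpolation=cv2.INTER_CUBIC))
s=bot.observe();print(s["tool_pos"],s["ee_rot"],s["contact_force"],s["width"],s["finger_force"],s["torque"])
```

```text
[ 0.61753019 -0.24330551  0.20720206] [-8.57252644e-04  9.99998679e-01 -5.58823504e-04 -1.26323434e-03] [ 0.90323985  0.72495701 -2.48194577] 0.7700335380587379 24.48266868945211 [ 0.03602576 -0.02151842 -0.02541935]
```

View pics/a2.png

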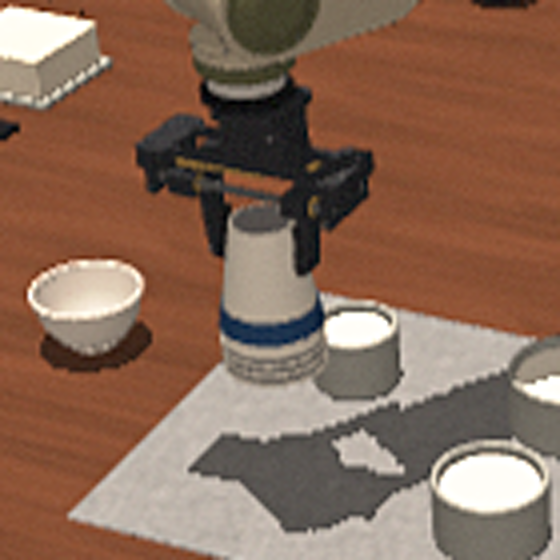

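The large stack hangs upright in the grip, with its bottom rim at crop (275,375), and the force reads about 2.5 N. I carry it over the large dispenser.

carry_out(
  moves=[
    [[0.6,-8,-11,0,0],[0.6,-27,-38,0,0],[0.6,-50,-70,0,0],[0.6,-75,-105,0,0],[0.6,-100,-140,0,0],[0.6,-125,-175,0,0],[0.6,-143,-200,0,0],[0.6,-153,-214,0,0],[0.6,-157,-219,0,0],[0.6,-157,-219,0,0],[0.6,-157,-219,0,0]],
  ],
)

```text
time_s: 7.52
tool_pos: [0.4618, -0.0252, 0.2086]
ee_rot: [0.0, 1.0, -0.001, -0.0]
contact_force: [-0.4, -0.3, -2.4]
width: 0.767
finger_force: 24.5
```

```bash
cat > chk.py <<'E'
# overlay: held stack model (red) at the tool pose, dispenser rim (green)
from h import *
import sys
S={"large":(.14,.028,.046,.030,.461,-.024,.059),"medium":(.128,.025,.038,.036,.640,-.024,.051),"small":(.102,.021,.030,.040,.470,-.245,.043)}
k,zb,out=sys.argv[1],float(sys.argv[2]),sys.argv[3]
H,rt,rb,hs,dx,dy,rd=S[k]
s=bot.observe();p=s["tool_pos"];print(p,s["contact_force"],s["width"],s["finger_force"])
c=vision.capture("scene")
o=np.int32(proj(c,[dx,dy,.1]))-[60,60];sc=5
t=cv2.resize(c["color"][o[1]:o[1]+110,o[0]:o[0]+120,::-1],None,fx=sc,fy=sc,interpolation=cv2.INTER_CUBIC).copy()
def ring(x,y,z,r,col): cv2.polylines(t,[np.int32([(proj(c,[x+r*np.cos(a),y+r*np.sin(a),z])-o+.5)*sc for a in np.linspace(0,6.3,50)])],True,col,1)
b=zb if zb>0 else p[2]+zb
x,y=(p[0],p[1]) if len(sys.argv)<5 else (dx,dy)
for z,r in((b+H,rt),(b+hs,rb),(b,rb)): ring(x,y,z,r,(0,0,255))
ring(dx,dy,.06,rd,(0,255,0)); ring(dx,dy,.06,rd-.006,(0,255,0))
cv2.imwrite(out,t)
E
python3 chk.py large -0.0997 pics/a3.png
```

```text
[ 0.4617684  -0.02517379  0.20858898] [-0.38564833 -0.27302984 -2.44202288] 0.7673875564447071 24.484125478193164
```

View pics/a3.png

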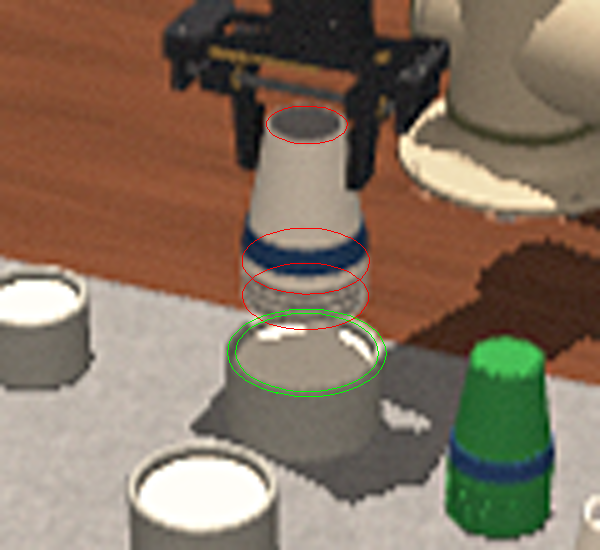

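The model overlay matches the held stack and the dispenser rim (centre 306,352). I lower it.

carry_out(
  moves=[
    [[0.6,0,0,12,0],[0.6,0,0,26,0],[0.6,0,0,38,0],[0.6,0,0,46,0],[0.6,0,0,52,0],[0.6,0,0,58,0],[0.6,0,0,64,0],[0.6,0,0,69,0],[0.6,0,0,72,0],[0.6,0,0,72,0],[0.6,0,0,72,0]],
  ],
)

```text
time_s: 8.95
tool_pos: [0.4613, -0.0245, 0.1369]
ee_rot: [0.0, 1.0, -0.001, 0.0]
contact_force: [-0.9, -0.7, -0.5]
width: 0.769
finger_force: 24.6
```

carry_out(
  moves=[
    [[0.6,0,0,3,0],[0.6,0,0,3,0],[0.2,0,0,3,0],[0.1,0,0,3,0],[0,0,0,3,0],[0,0,0,3,0],[0,0,0,-10,0],[0,0,0,-40,0],[0,0,0,-80,0],[0,0,0,-120,0],[0,0,0,-120,0]],
  ],
)

```text
time_s: 10.32
tool_pos: [0.4621, -0.0247, 0.2601]
ee_rot: [0.001, 1.0, -0.001, 0.003]
contact_force: [0.2, -0.3, -0.6]
width: 1.001
finger_force: 0.0
```

```bash
python3 chk.py large 0.032 pics/a4.png d
```

```text
[ 0.46213817 -0.0247418   0.26006326] [ 0.16210839 -0.26470741 -0.62905117] 1.0008704256967895 0.0
```

View pics/a4.png

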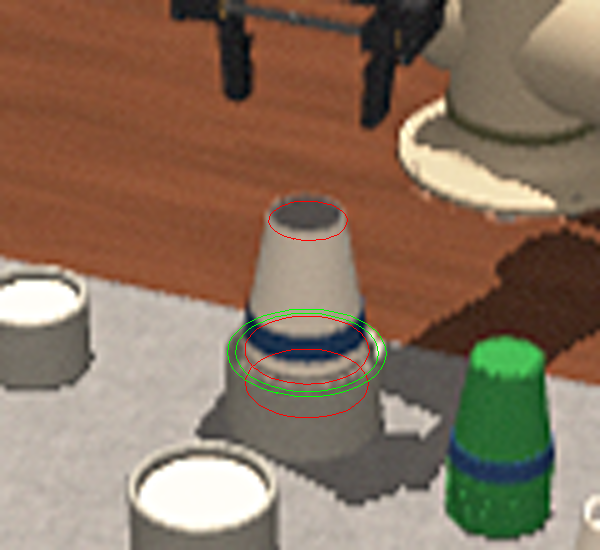

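The large stack stands upright and centred in its tube, sunk about 16 mm (top at 308,215). Next is the medium stack.

carry_out(
  moves=[
    [[0,-4,-60,0,0],[0,-4,-120,20,0],[0,-4,-180,50,0],[0,-4,-240,50,0],[0,-4,-294,50,0],[0,-4,-294,50,0],[0,-4,-294,50,0],[0,-4,-294,90,0],[0,-4,-294,130,0],[0,-4,-294,160,0],[0,-4,-294,173,0],[0,-4,-294,173,0],[0,-4,-294,173,0],[0.3,-4,-294,173,0],[0.5,-4,-294,173,0],[0.7,-4,-294,173,0],[0.7,-4,-294,173,0],[0.7,-4,-294,173,0],[0.7,-4,-294,173,0],[0.7,-4,-294,173,0]],
  ],
  squeeze=20,
)

```text
time_s: 12.88
tool_pos: [0.4578, 0.2694, 0.084]
ee_rot: [0.0, 1.0, -0.001, 0.0]
contact_force: [-1.0, -3.7, 5.9]
width: 0.689
finger_force: 20.2
```

carry_out(
  moves=[
    [[0.7,0,0,-10,0],[0.7,0,0,-30,0],[0.7,0,0,-60,0],[0.7,0,0,-90,0],[0.7,0,0,-110,0],[0.7,0,0,-115,0],[0.7,9,15,-115,0],[0.7,30,48,-115,0],[0.7,54,88,-115,0],[0.7,79,128,-115,0],[0.7,104,168,-115,0],[0.7,129,208,-115,0],[0.7,152,246,-115,0],[0.7,170,275,-115,0],[0.7,179,289,-115,0],[0.7,182,293,-115,0],[0.7,182,293,-115,0],[0.7,182,293,-115,0]],
  ],
  squeeze=25,
)

```text
time_s: 15.12
tool_pos: [0.6389, -0.0227, 0.1989]
ee_rot: [-0.0, 1.0, 0.0, -0.0]
contact_force: [-0.9, -0.2, -2.5]
width: 0.686
finger_force: 24.6
```

```bash
python3 chk.py medium -0.084 pics/a5.png
```

```text
[ 0.63889115 -0.0227076   0.19891742] [-0.85620823 -0.19822107 -2.50389927] 0.6860217517590294 24.629581604967825
```

View pics/a5.png

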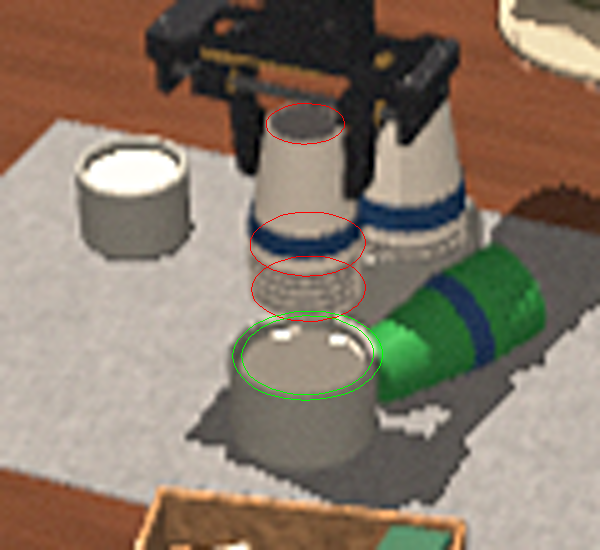

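The medium stack is held well and lines up over its tube (rim centre 307,355). However, I lifted only 115 mm, and the stack swept a green look-alike, which now lies against the tube at (460,320). It does not block the bore, so I lower now and lift higher from here on.

carry_out(
  moves=[
    [[0.7,0,1,12,0],[0.7,0,1,28,0],[0.7,0,1,42,0],[0.7,0,1,52,0],[0.7,0,1,59,0],[0.7,0,1,66,0],[0.7,0,1,72,0],[0.7,0,1,77,0],[0.7,0,1,79,0],[0.7,0,1,79,0],[0.7,0,1,79,0]],
  ],
)

```text
time_s: 16.55
tool_pos: [0.6394, -0.0248, 0.12]
ee_rot: [0.0, 1.0, -0.001, 0.0]
contact_force: [-0.0, -1.0, -0.5]
width: 0.692
finger_force: 24.7
```

carry_out(
  moves=[
    [[0.7,0,0,2,0],[0.7,0,0,2,0],[0.25,0,0,2,0],[0.1,0,0,2,0],[0,0,0,2,0],[0,0,0,2,0],[0,0,0,-10,0],[0,0,0,-40,0],[0,0,0,-80,0],[0,0,0,-130,0],[0,0,0,-130,0]],
  ],
)

```text
time_s: 17.92
tool_pos: [0.6404, -0.0249, 0.2549]
ee_rot: [0.001, 1.0, -0.001, 0.004]
contact_force: [-0.5, 0.7, 0.1]
width: 1.001
finger_force: 0.0
```

Run:
```python
from h import *
print(bot.observe()["tool_pos"])
c=vision.capture("scene");sc=4;o=np.array([220,120])
t=cv2.resize(c["color"][120:260,220:400,::-1],None,fx=sc,fy=sc,interpolation=cv2.INTER_CUBIC).copy()
def ring(x,y,z,r,col): cv2.polylines(t,[np.int32([(proj(c,[x+r*np.cos(a),y+r*np.sin(a),z])-o+.5)*sc for a in np.linspace(0,6.3,50)])],True,col,1)
for x,y,z,r in((.64,-.024,.16,.025),(.64,-.024,.06,.051),(.618,.257,.102,.021),(.618,.257,0,.03),(.47,-.245,.06,.043)): ring(x,y,z,r,(0,0,255))
cv2.imwrite("pics/a6.png",t)
```

```text
[ 0.64036119 -0.02488044  0.2548853 ]
```

View pics/a6.png

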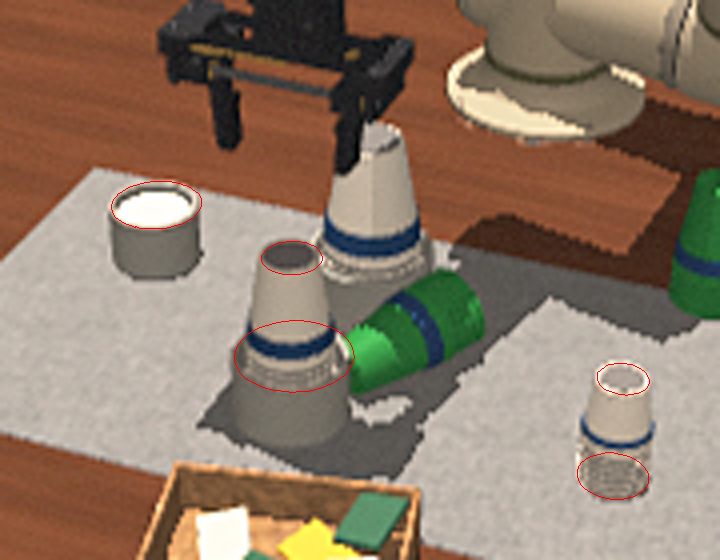

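The medium stack stands centred in its tube (top at 291,258), the green one lies still beside it, and the small stack matches its model at (615,430). Next is the small stack.

carry_out(
  moves=[
    [[0,-5,-60,0,0],[0,-10,-120,20,0],[0,-15,-180,50,0],[0,-22,-240,70,0],[0,-22,-282,80,0],[0,-22,-282,80,0],[0,-22,-282,80,0],[0,-22,-282,120,0],[0,-22,-282,160,0],[0,-22,-282,183,0],[0,-22,-282,193,0],[0,-22,-282,193,0],[0,-22,-282,193,0],[0.3,-22,-282,193,0],[0.5,-22,-282,193,0],[0.8,-22,-282,193,0],[0.8,-22,-282,193,0],[0.8,-22,-282,193,0],[0.8,-22,-282,193,0],[0.8,-22,-282,193,0]],
  ],
  squeeze=15,
)

```text
time_s: 20.48
tool_pos: [0.6176, 0.2574, 0.0568]
ee_rot: [-0.0, 1.0, -0.001, 0.0]
contact_force: [-0.1, 0.5, -0.3]
width: 0.605
finger_force: 14.9
```

carry_out(
  moves=[
    [[0.8,0,0,-10,0],[0.8,0,0,-30,0],[0.8,0,0,-65,0],[0.8,0,0,-100,0],[0.8,0,0,-140,0],[0.8,0,0,-180,0],[0.8,0,0,-205,0],[0.8,0,0,-215,0],[0.8,0,0,-215,0]],
  ],
  squeeze=20,
)

```text
time_s: 21.6
tool_pos: [0.6176, 0.2572, 0.2717]
ee_rot: [0.0, 1.0, -0.001, 0.0]
contact_force: [0.6, 0.2, -1.5]
width: 0.603
finger_force: 19.7
```

carry_out(
  moves=[
    [[0.8,-4,14,0,0],[0.8,-13,44,0,0],[0.8,-26,88,0,0],[0.8,-40,136,0,0],[0.8,-54,184,0,0],[0.8,-68,232,0,0],[0.8,-82,280,0,0],[0.8,-97,328,0,0],[0.8,-111,376,0,0],[0.8,-125,424,0,0],[0.8,-137,464,0,0],[0.8,-144,490,0,0],[0.8,-147,501,0,0],[0.8,-148,503,0,0],[0.8,-148,503,30,0],[0.8,-148,503,70,0],[0.8,-148,503,95,0],[0.8,-148,503,105,0],[0.8,-148,503,105,0],[0.8,-148,503,105,0]],
  ],
)

```text
time_s: 24.1
tool_pos: [0.4695, -0.2456, 0.1678]
ee_rot: [0.001, 1.0, -0.0, 0.001]
contact_force: [0.2, 0.0, -1.0]
width: 0.6
finger_force: 19.7
```

```bash
python3 chk.py small -0.0568 pics/a7.png
```

```text
[ 0.46945564 -0.24562192  0.16782597] [ 0.16545855  0.01519294 -0.9836184 ] 0.599563069401591 19.70951719034929
```

View pics/a7.png

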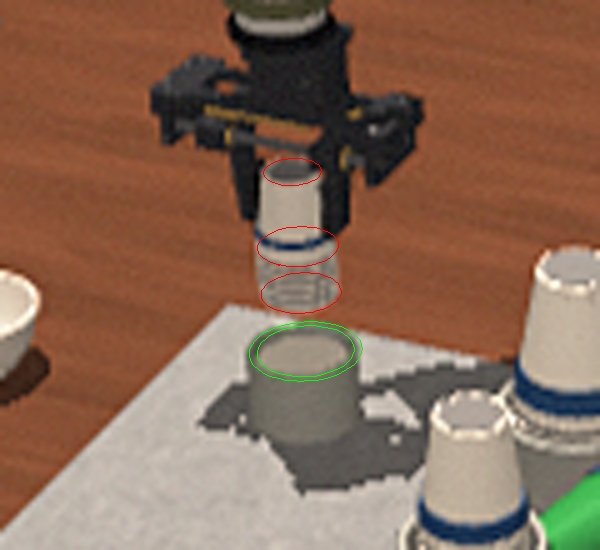

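The small stack lines up over its tube (rim centre 305,351). I lower it.

carry_out(
  moves=[
    [[0.8,0,0,12,0],[0.8,0,0,28,0],[0.8,0,0,40,0],[0.8,0,0,48,0],[0.8,0,0,55,0],[0.8,0,0,62,0],[0.8,0,0,68,0],[0.8,0,0,73,0],[0.8,0,0,76,0],[0.8,0,0,76,0],[0.8,0,0,76,0]],
  ],
)

```text
time_s: 25.52
tool_pos: [0.4691, -0.2456, 0.0909]
ee_rot: [0.0, 1.0, -0.001, 0.0]
contact_force: [0.1, -0.8, -0.6]
width: 0.602
finger_force: 19.8
```

carry_out(
  moves=[
    [[0.8,0,0,2,0],[0.8,0,0,2,0],[0.3,0,0,2,0],[0.15,0,0,2,0],[0,0,0,2,0],[0,0,0,2,0],[0,0,0,2,0],[0,0,0,-10,0],[0,0,0,-40,0],[0,0,0,-90,0],[0,0,0,-140,0],[0,0,0,-160,0],[0,0,0,-160,0],[0,0,0,-160,0]],
  ],
)

```text
time_s: 27.28
tool_pos: [0.4686, -0.2452, 0.2499]
ee_rot: [-0.001, 1.0, -0.001, -0.001]
contact_force: [-0.2, 0.3, 0.8]
width: 0.996
finger_force: 0.0
```

Run:
```python
from h import *
c=vision.capture("scene");sc=4;o=np.array([170,120])
t=cv2.resize(c["color"][120:260,170:360,::-1],None,fx=sc,fy=sc,interpolation=cv2.INTER_CUBIC).copy()
def ring(x,y,z,r,col): cv2.polylines(t,[np.int32([(proj(c,[x+r*np.cos(a),y+r*np.sin(a),z])-o+.5)*sc for a in np.linspace(0,6.3,50)])],True,col,1)
for x,y,z,r in((.64,-.024,.16,.025),(.64,-.024,.06,.051),(.461,-.024,.174,.028),(.461,-.024,.06,.059),(.47,-.245,.06,.043),(.47,-.245,.135,.021)): ring(x,y,z,r,(0,0,255))
cv2.imwrite("pics/a8.png",t)
```

```text
(no output)
```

View pics/a8.png

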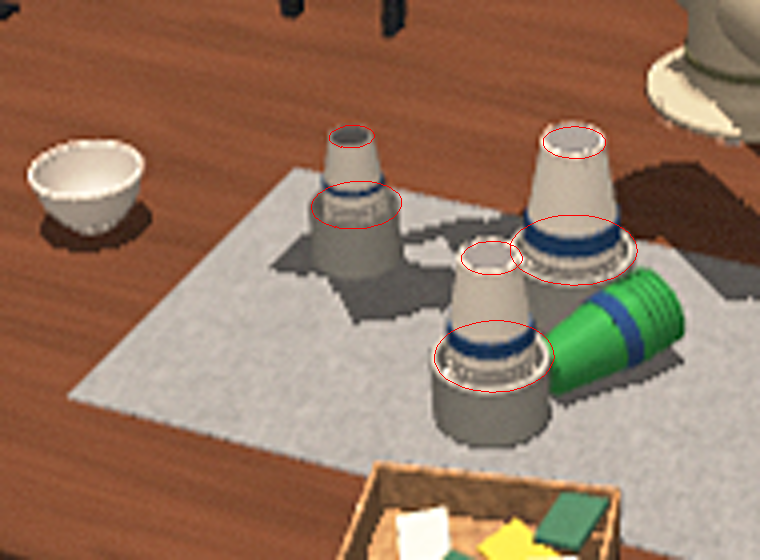

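All three stacks stand upright and centred in their tubes, with tops at (351,136), (491,256) and (574,140), and the gripper is clear. I hand in.

```bash
python3 -c "
from workcell import bot
print(bot.job_done())"
```

```text
the job is handed in; nothing more can be done
None
```

All three stacks stand upright, released and sunk on the platform in their own dispensers, and the job is handed in (verdict not shown); on the way I lifted the medium stack too low and knocked over one green look-alike, which still lies on the counter against the medium dispenser.

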